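# Line up reagent bottles against a sprung stop with a straightedge

### The arm

A 6-joint arm with a two-finger parallel gripper is mounted at the origin on a cart in front of the work surface, level with it; the furniture and walls round the work are solid. World frame = base frame: x ahead of the robot, y to its left, z up, the work surface at z = 0. Lengths are in m, angles in rad, forces in N, time in s.
With the tool pointing down it reaches from about 0.35 to 0.85 m from the base axis. Payload 8.1 kg.
Tool frame: the origin (TCP) lies at the very end of the fingers, on their centre line; the grasp point (between the pads) lies 19 mm behind it; z points along the fingers, y is the line along which they close (so a half turn about z gives the same grasp; the last joint's range is limited). The gripper opens to 93 mm and grips with 3 to 60 N. Pads are 15 mm wide; open, the fingers measure 128 mm over their backs; the gripper's body (75 mm by 188 mm) begins 65 mm behind the grasp point.
Start: joints at [-1.34, 0.13, 1.488, -0, 1.523, -0.085], TCP at [0.186, -0.57, 0.219] pointing down, gripper open.
Joint ranges: [-2.96, 2.96], [-0.89, 2.26], [0.02, 2.5], [-1.34, 4.48], [0, 2.73], [-2.66, 2.66]. Speed limits (rad/s): [2.39, 2.39, 2.79, 3.14, 3.14, 3.14].

### API

Orientations are given as a rotation vector (axis times angle).
In Python, from plant import monitor, eyes, ticket gives the robot as it stands.
- The arm moves only by the tool arm_command, never from a script. Its argument "deltas" is a list that holds one entry, the list of rows, each a list of 6 numbers: the shift along the world's x, y, z in cm, then the turn, a rotation vector about the world's x, y, z in degrees. In form: [[[tx, ty, tz, rx, ry, rz], ...]]. A call has 1 to 12 rows; each row shifts and turns the commanded pose from where the row before left it; what a row does not reach is not made up. A row lasts 1/12 s, in which the tool goes at most 41.7 mm and 7.16 degrees, less where a joint would pass 70% of its speed; a pose out of reach is approached as far as the arm can. A call is refused whole if a number of a shift passes 4.17 or a number of a turn 7.16, either way. A call with a gripper value outside its range is refused whole. "gripper" is the opening, from -1 (shut) to 1 (fully open), set as the call begins (left out, the last holds). The fingers move at their own pace and stop on an object; "squeeze" is the grip in N (left out, the last holds). Time passes only in rows, so rows that do not move let the fingers close. It gives the time, the measured TCP pose, the force, the opening and the grip force at its end, in the units of the state.
- monitor.read_state(): the state, without advancing time (a new reading comes with each control period).
- eyes.read_camera(name): name is "side" or "top"; returns the picture (400x640x3 uint8, blue, green, red); there is no depth.
- eyes.camera_model(name): a dict with "fx", "fy", "cx", "cy" (pixels), "rvec" (rotation vector, rad) and "tvec" (3), from world to camera coordinates, as OpenCV has them. Camera axes: x right, y down, z forward; pixel columns grow to the right and rows downward; lengths in m; the calibration is good to about 2 mm. A picture is of the moment at which its call begins. camera_model takes no time and is no camera call.
- ticket.close_job(): hands the job in; it is judged then, once.
The state is a dict: "t": time; "q": joint angles; "dq": joint speeds; "joint_torque": joint torques, N m; "tool_pos": TCP position; "orientation": TCP orientation; "force": force on the tool from outside, world axes, zero at the start; "wrist_torque": the same for the moment, N m; "opening": finger opening in m; "gripper_force": force on a finger pad.
Only numpy, scipy, OpenCV 4.12 (cv2) and the standard library are available. Lean on these libraries where they do the work, as an engineer would, in place of code of your own. Each camera call takes 0.05 s, during which the arm holds its last target. There are 200 camera calls.

### The job

Pick up the aluminium straightedge by its black grip and, touching the bottles with nothing but its long front edge, push the four blue-capped bottles on the grey plate together into one straight row, all flush against the blue sprung stop rail. Press the row evenly until you feel the rail just start to give and keep that up for about half a second, gently, never driving the rail hard back; then draw the straightedge back a couple of centimetres clear of the bottles, set it down flat and let go. Leave every bottle standing and do not disturb the timer or the tall bottle on the bench.

Things in the scene. Friction and masses are not known exactly. Their poses are not given: they have to be found in the camera images.
- straightedge: Loose aluminium straightedge, 0.25 kg: flat base 36 (x) x 230 (y) x 6 mm with an upright blade, 5 mm thick, 34 mm high, along its front (+x); the blade's flat front face at x = +18 mm pushes. Origin: centre of the underside; y along the length, z up. Starts flat on the bench left of the plate, y axis roughly along world -x (within 0.3 rad): a quarter turn clockwise from above faces it to the stop
- grip (a point): Centre of the top of the straightedge's square black grip, 64 mm above its underside, at its x = -5 mm, y = 0. The grip is 24 (x) x 28 (y) mm. Take it from above across the 28 mm, fingers closing along the length (else one meets the blade). Fingertips 25 mm above the underside clear the base. Slide 1 to 3 mm above the plate.
- station: Fixed grey plate 200 (x) x 300 (y) x 6 mm, top 6 mm above the bench. Origin: centre of its underside; +x points from the open side (towards the robot) to the stop rail at the far side; turned up to 0.25 rad. It bears only bottles, stop rail and two 36 mm high blocks behind it. Upward force felt while pressing means the edge rubs down on bottles or plate, taking push off the rail
- stop_rail: Blue rail on the plate, 10 (x) x 250 (y) mm, top 38 mm above the plate. Origin: on the plate's top below the middle of its front face (facing -x); x as the plate's. Sprung along +x: it stays put up to 4 N in all, then gives 1 mm per further 16 N to a hard end at 3 mm. 'Starts to give' is over 5 N; over 12 N is too hard. A touching bottle's axis is at x = -12.5 mm
- bottle_1: Small white reagent bottle with a blue cap, 25 mm diameter, 64 mm tall, about 30 g, standing on the station's plate. Origin: centre of its underside, z up.
- bottle_2: Small white reagent bottle with a blue cap, 25 mm diameter, 64 mm tall, about 30 g, standing on the station's plate. Origin: centre of its underside, z up.
- bottle_3: Small white reagent bottle with a blue cap, 25 mm diameter, 64 mm tall, about 30 g, standing on the station's plate. Origin: centre of its underside, z up.
- bottle_4: Small white reagent bottle with a blue cap, 25 mm diameter, 64 mm tall, about 30 g, standing on the station's plate. Origin: centre of its underside, z up.
- timer: White bench timer, 42 x 70 x 64 mm, loose on the bench to the right of the plate near the robot; to be left alone. Origin: centre of its underside.
- alcohol: White bottle with blue band and blue spout, 62 mm diameter, 150 mm tall, loose on the bench to the right of the plate; to be left alone. Origin: centre of its underside.
Mind the look-alikes: they are no part of the job. Leave any purple look-alike of the bottle_4 alone.

How it is judged:
On the way, in this order (a step that is already met when the one before it is completed fails the run):
1. the straightedge is brought over the plate, facing the rail, in front of all the bottles (horizontal distance between straightedge and station below 0.13 m and angle between the x axis of straightedge and the x axis of station, either way round below 0.3 rad and x of each of bottle_1, bottle_2, bottle_3, bottle_4 in the frame of straightedge above 0.02 m), for 0.1 s.
2. the whole row is flush (within 3 mm) against the stop rail and pressed on it with over 5 N, with the straightedge (x of each of bottle_1, bottle_2, bottle_3, bottle_4 in the frame of stop_rail above -0.0155 m and contact force between stop_rail and anything else above 5 N and (contact force between straightedge and bottle_1 above 0.5 N or contact force between straightedge and bottle_2 above 0.5 N or contact force between straightedge and bottle_3 above 0.5 N or contact force between straightedge and bottle_4 above 0.5 N)), for 0.3 s.
At the end, for the whole second after the job is handed in: All four bottles stand at rest along the stop rail, each within 3 mm of touching its front face; the straightedge lies flat and at rest, its front edge at least 10 mm clear of every bottle (or its centre over 24 cm from the plate's) (x of bottle_1 in the frame of stop_rail between -0.0155 and -0.009 m and x of bottle_2 in the frame of stop_rail between -0.0155 and -0.009 m and x of bottle_3 in the frame of stop_rail between -0.0155 and -0.009 m and x of bottle_4 in the frame of stop_rail between -0.0155 and -0.009 m and y of bottle_1 in the frame of stop_rail between -0.12 and 0.12 m and angle between each of bottle_1, bottle_2, bottle_3, bottle_4's own z axis and vertical below 0.08 rad and linear speed of each of bottle_1, bottle_2, bottle_3, bottle_4, straightedge below 0.02 m/s and y of bottle_2 in the frame of stop_rail between -0.12 and 0.12 m and y of bottle_3 in the frame of stop_rail between -0.12 and 0.12 m and y of bottle_4 in the frame of stop_rail between -0.12 and 0.12 m and (x of each of bottle_1, bottle_2, bottle_3, bottle_4 in the frame of straightedge above 0.0405 m or horizontal distance between straightedge and station above 0.24 m) and angle between straightedge's own z axis and vertical below 0.05 rad and height (world z) of straightedge below 0.01 m).
It fails at once if the stop rail is pushed with more than 12 N (contact force between stop_rail and anything else above 12 N).
It fails at once if the gripper or arm touches a bottle (contact force between any of the fingers, the arm and bottle_1 above 0.5 N or contact force between any of the fingers, the arm and bottle_2 above 0.5 N or contact force between any of the fingers, the arm and bottle_3 above 0.5 N or contact force between any of the fingers, the arm and bottle_4 above 0.5 N).
It fails at once if the gripper or arm touches the stop rail (contact force between any of the fingers, the arm and stop_rail above 0.5 N).
It fails at once if a bottle is tipped over (angle between any of bottle_1, bottle_2, bottle_3, bottle_4's own z axis and vertical above 0.6 rad).
It fails at once if the timer or the tall bottle is disturbed (distance of any of timer, alcohol from where it was at the start of the episode above 0.02 m).
It also fails if it takes over 64 s, if anything falls off the work surface, if the arm or the gripper's body presses on something with over 40 N, if the wrist force passes 120 N, or if a joint passes its speed limit or range.

## Working session

There is one attempt and no reset: what is moved stays moved. The work goes in short steps, Python scripts to look and compute and a tool call to move; the robot and the scene stay as the last step left them, time stands still between calls to the robot, and variables do not carry over. Pictures are saved under pics/ and viewed, at most 10 in all, crops included, and the job is handed in when it is done.

Besides the shell and the picture viewer there is one more tool, called in YAML: its name, and indented under it one key for each argument. arm_command: Moves the arm, as the interface text tells. Its arguments: {"type":"object","properties":{"deltas":{"type":"array"},"gripper":{"type":"number"},"squeeze":{"type":"number"}},"required":["deltas"]}

```bash
mkdir -p pics; cat > h.py <<'E'
import numpy as np, cv2
from plant import monitor, eyes, ticket
def ray(n,u,v,z):
    m=eyes.camera_model(n);R,_=cv2.Rodrigues(np.array(m["rvec"],float));t=np.array(m["tvec"],float).ravel()
    d=R.T@np.array([(u-m["cx"])/m["fx"],(v-m["cy"])/m["fy"],1]);c=-R.T@t
    return c+d*(z-c[2])/d[2]
def snap(n,f):
    i=eyes.read_camera(n);cv2.imwrite("pics/"+f,i);return i
E
python3 - <<'E'
from h import *
for n in("top","side"): snap(n,n+"0.png"); m=eyes.camera_model(n); R=cv2.Rodrigues(np.array(m["rvec"],float))[0]; print(n,m["fx"],-R.T@np.array(m["tvec"]).ravel(),R[2])
s=monitor.read_state();print(s["t"],s["orientation"],s["force"],s["opening"])
E
```

```text
top 392.0213493611765 [ 2.70061853e-01 -1.07325244e-03  1.13108240e+00] [ 0.2185606  -0.0103067  -0.97576895]
side 432.6045866850508 [ 0.33910935 -0.88425865  0.48578254] [ 0.17905449  0.89517304 -0.40817241]
0.1 [-3.10089761e+00 -4.93776695e-01  2.30144747e-04] [ 0.46460965  0.75240049 -0.18360569] 0.09275927841386164
```

View pics/top0.png

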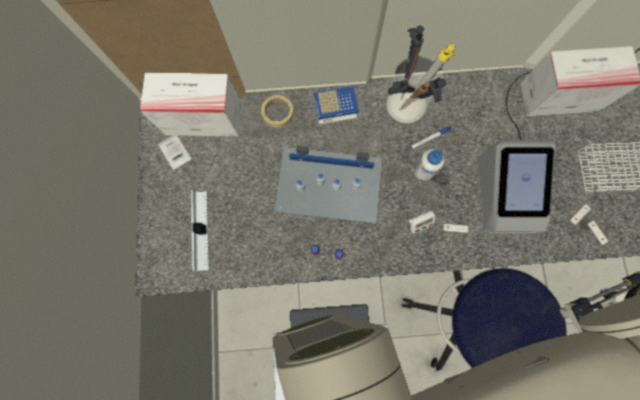

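View pics/side0.png

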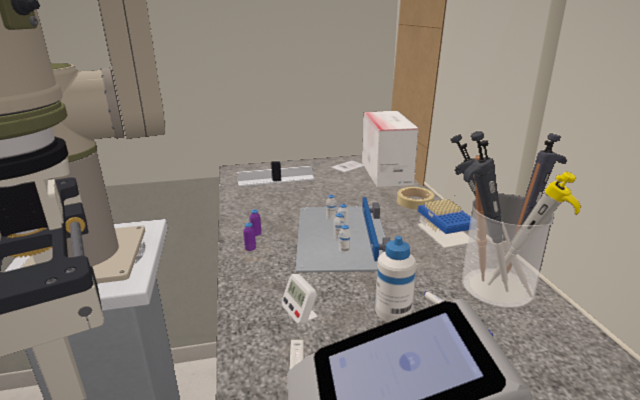

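The top view shows the straightedge near (200,230) with its grip at (199,228). The plate is near (330,185) and the blue rail runs from (290,157) to (373,164). The bottles stand near (300,185), (320,179), (336,184) and (357,183), with purple look-alikes at (315,250) and (339,254). Next I measure these.

```bash
cat > meas.py <<'E'
from h import *
def blobs(mask,amin):
    n,l,st,c=cv2.connectedComponentsWithStats(mask.astype(np.uint8));return [(st[i],c[i],l==i) for i in range(1,n) if st[i][4]>=amin]
def rect(m): 
    r=cv2.minAreaRect(cv2.findContours(m.astype(np.uint8),0,1)[0][0]);return cv2.boxPoints(r)
E
python3 - <<'E'
from meas import *
i=cv2.imread("pics/top0.png");hsv=cv2.cvtColor(i,cv2.COLOR_BGR2HSV)
H,S,V=[hsv[...,k].astype(int) for k in range(3)]
roi=np.zeros(H.shape,bool);roi[140:280,150:400]=1
for st,c,m in blobs(roi&(S>110)&(H>95)&(H<130),5):
    print("blue",st,c.round(1),ray("top",*c,0.068).round(4)[:2], "rail pts z44",[ray("top",*p,0.044).round(4)[:2].tolist() for p in rect(m)] if st[4]>100 else "")
# grip
r2=np.zeros(H.shape,bool);r2[185:275,185:215]=1
for st,c,m in blobs(r2&(V<45),20): print("dark",st,c.round(1),ray("top",*c,0.064).round(4),ray("top",*c,0.05).round(4))
for st,c,m in blobs(r2&(V>150)&(S<60),100): print("white",st,c.round(1),rect(m).round(1).tolist(),[ray("top",*p,0.003).round(4)[:2].tolist() for p in rect(m)])
# plate
r3=np.zeros(H.shape,bool);r3[145:225,270:390]=1
b=cv2.GaussianBlur(i,(5,5),0);print("platecol",i[200,330],i[240,280],hsv[200,330])
crop=cv2.resize(i[140:280,180:400],None,fx=3.6,fy=3.6,interpolation=cv2.INTER_CUBIC);cv2.imwrite("pics/c0.png",crop)
i=cv2.imread("pics/side0.png");hsv=cv2.cvtColor(i,cv2.COLOR_BGR2HSV);H,S,V=[hsv[...,k].astype(int) for k in range(3)]
roi=np.zeros(H.shape,bool);roi[150:275,230:400]=1
for st,c,m in blobs(roi&(S>100)&(H>95)&(H<130),6): print("side blue",st,c.round(1),ray("side",*c,0.065).round(4)[:2])
for st,c,m in blobs(roi&(V<45),20): print("side dark",st,c.round(1),ray("side",*c,0.045).round(4)[:2])
E
```

```text
blue [290 154  84  14 396] [331.5 160.4] [ 0.6117 -0.0416] rail pts z44 [[0.6341, 0.0785], [0.6502, 0.076], [0.6049, -0.1624], [0.589, -0.1592]]
blue [319 174   3   4   9] [320.1 175.7] [ 0.5695 -0.0059] rail pts z44 
blue [356 179   3   3   7] [357.  180.3] [ 0.5479 -0.108 ] rail pts z44 
blue [298 181   4   4  11] [299.5 182.4] [0.5547 0.053 ] rail pts z44 
blue [335 180   4   4  11] [336.5 181.4] [ 0.5494 -0.0506] rail pts z44 
blue [312 246   6   5  21] [314.6 248.2] [0.368  0.0242] rail pts z44 
blue [337 251   5   5  22] [339.1 252.9] [ 0.3504 -0.0406] rail pts z44 
dark [194 224  12  10  99] [199.2 228.3] [0.4476 0.3364 0.064 ] [0.4499 0.3408 0.05  ]
white [196 191  11  34 349] [201.1 206.7] [[196.0, 191.0], [206.0, 191.0], [206.0, 224.0], [196.0, 224.0]] [[0.57, 0.3643], [0.5677, 0.3346], [0.4687, 0.3358], [0.471, 0.3649]]
white [196 234  13  37 412] [201.9 252.2] [[195.6999969482422, 234.3000030517578], [207.0, 234.0], [208.1999969482422, 269.8999938964844], [196.8000030517578, 270.29998779296875]] [[0.4409, 0.366], [0.4393, 0.3332], [0.3365, 0.3312], [0.338, 0.3633]]
platecol [135 140 132] [ 95 102 105] [ 71  15 140]
side blue [329 195   5   3  13] [330.7 196. ] [0.5538 0.0541]
side blue [363 197  16  64 376] [370.5 228.9] [ 0.5958 -0.1299]
side blue [340 204   6   3  15] [342.7 205.1] [ 0.569  -0.0034]
side blue [251 210   6   3  16] [253.8 211. ] [0.3657 0.0118]
side blue [336 213   7   4  21] [339.1 214.8] [ 0.5488 -0.051 ]
side blue [245 223   8   4  25] [248.6 224.5] [ 0.3506 -0.0529]
side blue [340 225   9   4  24] [344.2 226.6] [ 0.5455 -0.108 ]
side blue [385 236  15  24 263] [393.3 248.4] [ 0.6137 -0.2148]
side blue [340 238   9   2   9] [344.  238.8] [ 0.532 -0.158]
side blue [378 271   4   4  10] [379. 273.] [ 0.5605 -0.2879]
side dark [272 162   9  19 142] [275.8 170.7] [0.4483 0.3176]
```

View pics/c0.png

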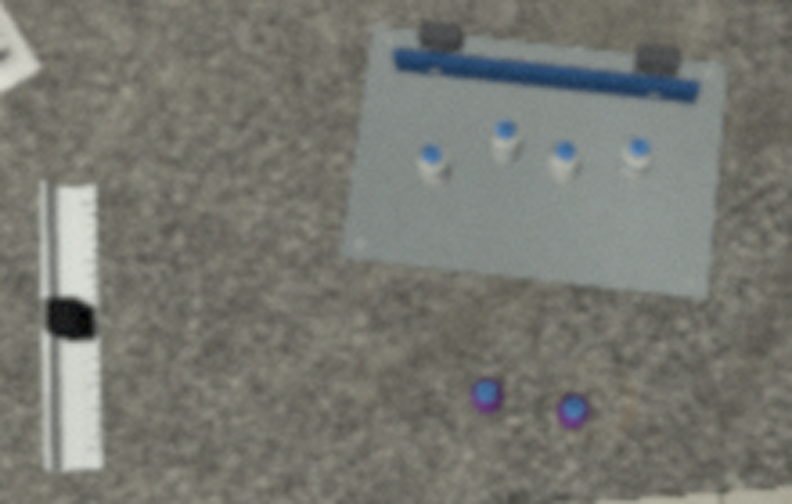

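```bash
python3 - <<'E'
from meas import *
f=lambda u,v,z:ray("top",180+u/3.6-.36,140+v/3.6-.36,z)[:2]
P=[f(*p,.006) for p in((377,27),(727,62),(708,298),(345,257))]
print(np.round(P,4).tolist(),"c",np.mean(P,0).round(4))
d=lambda a,b:(np.linalg.norm(a-b).round(4))
print("sizes",d(P[0],P[1]),d(P[3],P[2]),d(P[0],P[3]),d(P[1],P[2]))
for a,b in((0,1),(3,2)): v=P[a]-P[b];print("yaw",np.arctan2(-v[0],v[1]))
for a,b in((0,3),(1,2)): v=P[a]-P[b];print("yaw",np.arctan2(v[1],v[0]))
# plate by mask: texture-smooth
i=cv2.imread("pics/top0.png")
r=f(394,49,.044),f(698,84,.044);v=r[0]-r[1];print("rail back top edge",np.round(r,4),d(*r),np.arctan2(-v[0],v[1]))
A,B,C,D=f(97,185,.006),f(102,470,.006),f(42,180,.034),f(45,470,.034)
for a,b in((A,B),(C,D)): v=a-b;print("SE",a,b,d(a,b),"ydir angle from -x",np.arctan2(-v[1],-v[0])-np.pi)
print("width base->front",np.mean([A,B,C,D],0))
for u,w in((46,318),(70,318)): print(f(u,w,.06))
E
```

```text
[[0.685, 0.095], [0.6308, -0.1949], [0.434, -0.1579], [0.4906, 0.1318]] c [ 0.5601 -0.0315]
sizes 0.2949 0.2951 0.1979 0.2002
yaw -0.1847424399537639
yaw -0.19265952592814634
yaw -0.18698771083690885
yaw -0.1858973800105541
rail back top edge [[ 0.6511  0.0791]
 [ 0.602  -0.1631]] 0.2471 -0.1999068238039858
SE [0.56667333 0.3320219 ] [0.33565215 0.33085955] 0.231 ydir angle from -x -6.278153980355874
SE [0.56691815 0.36773786] [0.33742087 0.36623238] 0.2295 ydir angle from -x -6.276625506574303
width base->front [0.45166612 0.34921292]
[0.45057184 0.35631251]
[0.44912687 0.33794688]
```

arm_command:
  deltas:
    - [[2.2,2.25,0,0,0,0],[2.2,2.25,0,0,0,0],[2.2,2.25,0,0,0,0],[2.2,2.25,0,0,0,0],[2.2,2.25,0,0,0,0],[2.2,2.25,0,0,0,0],[2.2,2.25,0,0,0,0],[2.2,2.25,0,0,0,0],[2.2,2.25,0,0,0,0],[2.2,2.25,0,0,0,0],[2.2,2.25,0,0,0,0],[2.2,2.25,0,0,0,0]]
  gripper: 1

```text
t: 1.1
tool_pos: [0.451, -0.2989, 0.2182]
orientation: [-3.102, -0.494, 0.001]
force: [0.2, 0.1, -0.2]
opening: 0.0931
gripper_force: 0.0
```

arm_command:
  deltas:
    - [[0,2.7,0,0,0,3],[0,2.7,0,0,0,3],[0,2.7,0,0,0,3],[0,2.7,0,0,0,3],[0,2.7,0,0,0,3],[0,2.7,0,0,0,3],[0,2.7,0,0,0,3],[0,2.7,0,0,0,3],[0,2.7,0,0,0,3],[0,2.7,0,0,0,3],[0,2.7,0,0,0,3],[0,2.7,0,0,0,3]]

```text
t: 2.1
tool_pos: [0.4499, 0.025, 0.2183]
orientation: [-2.796, -1.432, 0.001]
force: [0.1, -0.1, 0.0]
opening: 0.0933
gripper_force: 0.0
```

arm_command:
  deltas:
    - [[0,2.7,0,0,0,3],[0,2.7,0,0,0,3],[0,2.7,0,0,0,3],[0,2.7,0,0,0,3],[0,2.7,0,0,0,3],[0,2.7,0,0,0,3],[0,2.7,0,0,0,3],[0,2.7,0,0,0,3],[0,2.7,0,0,0,3],[0,2.7,0,0,0,3],[0,2.7,0,0,0,3],[0,1.6,0,0,0,3],[0,0,0,0,0,0],[0,0,0,0,0,0]]

```text
schema error: expected 1 to 12 rows
```

arm_command:
  deltas:
    - [[0,2.7,0,0,0,3],[0,2.7,0,0,0,3],[0,2.7,0,0,0,3],[0,2.7,0,0,0,3],[0,2.7,0,0,0,3],[0,2.7,0,0,0,3],[0,2.7,0,0,0,3],[0,2.7,0,0,0,3],[0,2.7,0,0,0,3],[0,2.7,0,0,0,3],[0,2.7,0,0,0,3],[0,2.1,0,0,0,3]]

```text
t: 3.1
tool_pos: [0.4497, 0.3435, 0.218]
orientation: [-2.216, -2.227, 0.001]
force: [0.9, 0.5, 0.2]
opening: 0.0933
gripper_force: 0.0
```

arm_command:
  deltas:
    - [[0,0,-2,0,0,0],[0,0,-2,0,0,0],[0,0,-2,0,0,0],[0,0,-2,0,0,0],[0,0,-2,0,0,0],[0,0,0,0,0,0],[0,0,0,0,0,0],[0,0,0,0,0,0]]

```text
t: 3.77
tool_pos: [0.4508, 0.3419, 0.1196]
orientation: [2.22, 2.223, 0.001]
force: [0.5, 0.4, 0.9]
opening: 0.0934
gripper_force: 0.0
```

```bash
python3 - <<'E'
from meas import *
s=monitor.read_state();print(s["tool_pos"],s["orientation"],s["q"])
i=snap("side","s1.png");cv2.imwrite("pics/s1c.png",cv2.resize(i[60:260,160:400],None,fx=3,fy=3,interpolation=cv2.INTER_CUBIC))
E
```

```text
[0.4507532  0.34189609 0.11964888] [2.21955200e+00 2.22309819e+00 1.19596917e-03] [5.58286442e-01 1.05918678e-01 1.69847216e+00 1.32768582e-05
 1.33642318e+00 5.56686936e-01]
```

View pics/s1c.png

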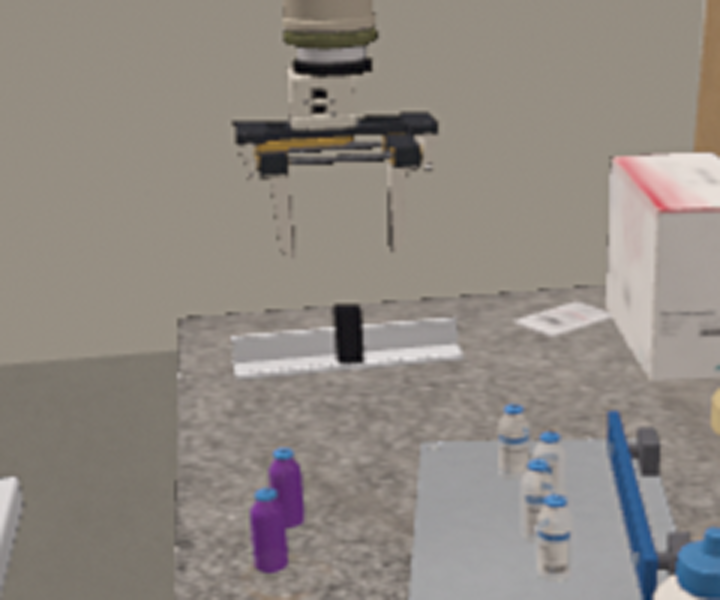

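The fingers straddle the grip, which is at crop (348,333), with the open fingertips either side of it. I descend and close.

arm_command:
  deltas:
    - [[0,0.1,-1.5,0,0,0.3],[0,0,-1.5,0,0,0],[0,0,-1.5,0,0,0],[0,0,-1.5,0,0,0],[0,0,-1.5,0,0,0],[0,0,-1,0,0,0],[0,0,-0.75,0,0,0],[0,0,0,0,0,0],[0,0,0,0,0,0],[0,0,0,0,0,0]]

```text
t: 4.65
tool_pos: [0.4511, 0.3432, 0.0273]
orientation: [2.214, 2.229, 0.003]
force: [-0.7, 0.0, 0.2]
opening: 0.093
gripper_force: 0.0
```

arm_command:
  deltas:
    - [[0,0,0,0,0,0],[0,0,0,0,0,0],[0,0,0,0,0,0],[0,0,0,0,0,0],[0,0,0,0,0,0],[0,0,0,0,0,0],[0,0,0,0,0,0],[0,0,0,0,0,0],[0,0,0,0,0,0],[0,0,0,0,0,0]]
  gripper: -1
  squeeze: 45

```text
t: 5.48
tool_pos: [0.4504, 0.3427, 0.0261]
orientation: [-2.214, -2.229, 0.0]
force: [3.0, -0.8, -0.3]
opening: 0.0307
gripper_force: 0.5
```

arm_command:
  deltas:
    - [[0,0,0,0,0,0],[0,0,0,0,0,0],[0,0,0,0,0,0],[0,0,0,0,0,0],[0,0,0,0,0,0],[0,0,0,0,0,0]]

```text
t: 5.98
tool_pos: [0.4504, 0.3427, 0.0261]
orientation: [2.214, 2.229, 0.0]
force: [1.1, -1.3, -2.1]
opening: 0.0277
gripper_force: 45.0
```

arm_command:
  deltas:
    - [[0,0,0.5,0,0,0],[0,0,1,0,0,0],[0,0,1.5,0,0,0],[0,0,2,0,0,0],[0,0,2,0,0,0],[0,0,2,0,0,0],[0,0,2,0,0,0],[0,0,1,0,0,0],[0,0,0,0,0,0],[0,0,0,0,0,0]]

```text
t: 6.82
tool_pos: [0.4506, 0.3429, 0.1465]
orientation: [2.214, 2.229, 0.002]
force: [-0.1, -0.1, -2.8]
opening: 0.0274
gripper_force: 45.0
```

arm_command:
  deltas:
    - [[0.2,-1.0,0,0,0,-3],[0.2,-1.8,0,0,0,-5],[0.2,-1.8,0,0,0,-5],[0.2,-1.8,0,0,0,-5],[0.2,-1.8,0,0,0,-5],[0.2,-1.8,0,0,0,-5],[0.2,-1.8,0,0,0,-5],[0.2,-1.8,0,0,0,-5],[0.2,-1.8,0,0,0,-5],[0.2,-1.8,0,0,0,-5],[0.2,-1.8,0,0,0,-5],[0.2,-1.8,0,0,0,-5]]

```text
t: 7.82
tool_pos: [0.473, 0.1336, 0.144]
orientation: [-3.018, -0.87, 0.005]
force: [-0.1, -0.7, -2.0]
opening: 0.0278
gripper_force: 45.0
```

arm_command:
  deltas:
    - [[0.2,-1.8,0,0,0,-5],[0.2,-1.8,0,0,0,-5],[0.2,-1.8,0,0,0,-5],[0.2,-1.8,0,0,0,-5],[0.2,-1.8,0,0,0,-5],[0.2,-1.8,0,0,0,-5],[0.2,-1.8,0,0,0,-5],[0.2,-1.8,0,0,0,-5],[0.2,-0.7,0,0,0,-3.1],[0.1,0,0,0,0,0],[0,0,0,0,0,0],[0,0,0,0,0,0]]

```text
t: 8.82
tool_pos: [0.4926, -0.0157, 0.145]
orientation: [-3.128, 0.29, 0.003]
force: [-0.2, -0.1, -2.5]
opening: 0.0281
gripper_force: 45.0
```

```bash
python3 - <<'E'
from meas import *
s=monitor.read_state();print(s["tool_pos"],s["orientation"],s["q"],s["force"])
i=snap("side","s2.png");cv2.imwrite("pics/s2c.png",cv2.resize(i[90:290,210:450],None,fx=3,fy=3,interpolation=cv2.INTER_CUBIC))
E
```

```text
[ 0.49260795 -0.01569464  0.14500414] [-3.1277385   0.28972366  0.00321398] [-1.36207970e-01 -1.13107017e-01  1.86897156e+00  3.78757121e-04
  1.38779281e+00  1.61925268e+00] [-0.17467553 -0.06383806 -2.48879924]
```

View pics/s2c.png

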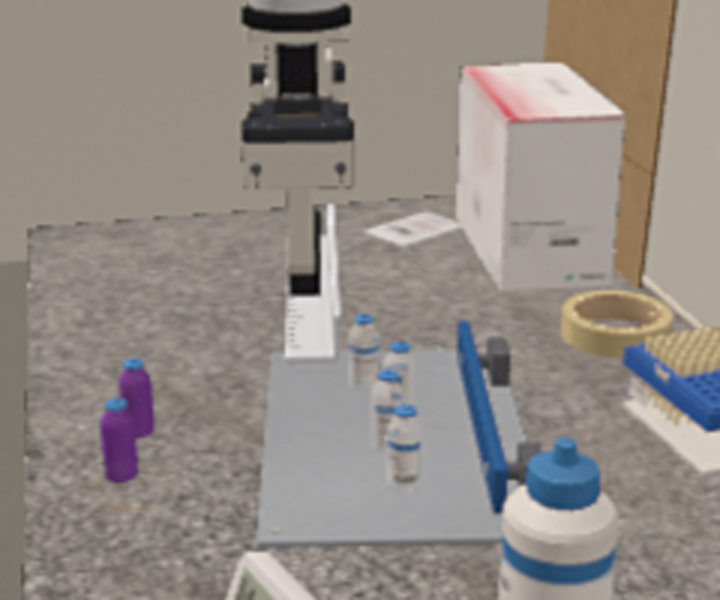

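The straightedge is held level, parallel to the rail and behind the bottles. Its near end is at crop (310,345) and the bottles start at x≥350. I back off 4 mm and lower.

arm_command:
  deltas:
    - [[-0.4,0.1,-0.5,0,0,-0.1],[0,0,-1.5,0,0,0],[0,0,-1.5,0,0,0],[0,0,-1.5,0,0,0],[0,0,-1.5,0,0,0],[0,0,-1.5,0,0,0],[0,0,-1.5,0,0,0],[0,0,-0.8,0,0,0],[0,0,0,0,0,0],[0,0,0,0,0,0],[0,0,0,0,0,0]]

```text
t: 9.78
tool_pos: [0.49, -0.0152, 0.044]
orientation: [3.128, -0.295, 0.002]
force: [0.8, -0.7, -2.2]
opening: 0.028
gripper_force: 45.0
```

```bash
python3 - <<'E'
from meas import *
s=monitor.read_state();print(s["tool_pos"],s["orientation"],s["force"])
i=snap("side","s3.png");cv2.imwrite("pics/s3c.png",cv2.resize(i[140:290,270:430],None,fx=4,fy=4,interpolation=cv2.INTER_CUBIC))
i=snap("top","t3.png")
E
```

```text
[ 0.4899763  -0.01518687  0.04402861] [ 3.12767049e+00 -2.94855151e-01  1.94008508e-03] [ 0.80872132 -0.66617733 -2.22746878]
```

View pics/s3c.png

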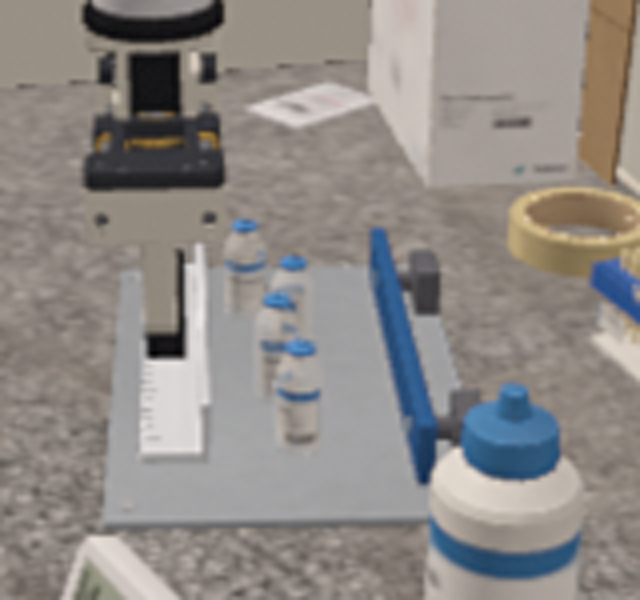

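arm_command:
  deltas:
    - [[0,0,-0.5,0,0,0],[0,0,-0.4,0,0,0],[0,0,0,0,0,0],[0,0,0,0,0,0],[0,0,0,0,0,0]]

```text
t: 10.3
tool_pos: [0.4892, -0.0153, 0.034]
orientation: [-3.128, 0.296, 0.001]
force: [-0.3, 0.6, -2.1]
opening: 0.0279
gripper_force: 45.0
```

arm_command:
  deltas:
    - [[0.246,-0.047,0,0,0,0],[0.246,-0.047,0,0,0,0],[0.246,-0.047,0,0,0,0],[0.246,-0.047,0,0,0,0],[0.246,-0.047,0,0,0,0],[0.246,-0.047,0,0,0,0],[0.246,-0.047,0,0,0,0],[0.246,-0.047,0,0,0,0],[0.246,-0.047,0,0,0,0],[0.246,-0.047,0,0,0,0],[0.246,-0.047,0,0,0,0],[0.246,-0.047,0,0,0,0]]

```text
t: 11.3
tool_pos: [0.519, -0.021, 0.0341]
orientation: [-3.128, 0.296, 0.0]
force: [-0.6, -0.2, -2.9]
opening: 0.0278
gripper_force: 45.0
```

arm_command:
  deltas:
    - [[0.246,-0.047,0,0,0,0],[0.246,-0.047,0,0,0,0],[0.246,-0.047,0,0,0,0],[0.246,-0.047,0,0,0,0],[0.246,-0.047,0,0,0,0],[0.246,-0.047,0,0,0,0],[0.246,-0.047,0,0,0,0],[0.246,-0.047,0,0,0,0],[0.246,-0.047,0,0,0,0],[0.196,-0.037,0,0,0,0],[0.098,-0.019,0,0,0,0],[0,0,0,0,0,0]]

```text
t: 12.3
tool_pos: [0.5443, -0.0258, 0.0341]
orientation: [3.128, -0.296, 0.001]
force: [-0.4, 0.7, -3.2]
opening: 0.0273
gripper_force: 45.0
```

```bash
python3 - <<'E'
from meas import *
s=monitor.read_state();print(s["tool_pos"],s["orientation"],s["force"])
i=snap("side","s4.png");cv2.imwrite("pics/s4c.png",cv2.resize(i[140:290,270:430],None,fx=4,fy=4,interpolation=cv2.INTER_CUBIC))
E
```

```text
[ 0.54430336 -0.02583757  0.03414361] [ 3.12761393e+00 -2.95909597e-01  5.47031058e-04] [-0.3916558   0.72327617 -3.15154379]
```

View pics/s4c.png

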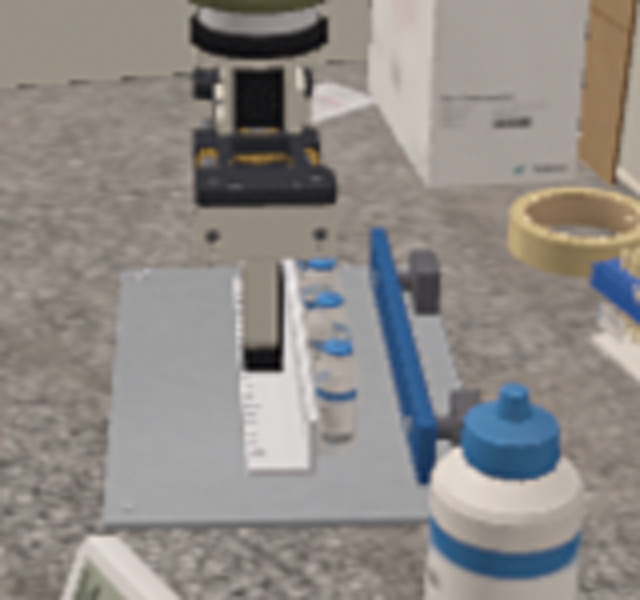

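The row is in contact with the blade and upright, at crop x 310–355, with the rail still ahead of it. I continue, slowing near the rail.

arm_command:
  deltas:
    - [[0.196,-0.037,0,0,0,0],[0.196,-0.037,0,0,0,0],[0.196,-0.037,0,0,0,0],[0.196,-0.037,0,0,0,0],[0.196,-0.037,0,0,0,0],[0.196,-0.037,0,0,0,0],[0.196,-0.037,0,0,0,0],[0.196,-0.037,0,0,0,0],[0.196,-0.037,0,0,0,0],[0,0,0,0,0,0],[0,0,0,0,0,0]]

```text
t: 13.27
tool_pos: [0.5619, -0.0291, 0.0342]
orientation: [3.128, -0.296, 0.001]
force: [-1.1, 0.2, -2.4]
opening: 0.0278
gripper_force: 45.0
```

```bash
python3 - <<'E'
from meas import *
s=monitor.read_state();print(s["tool_pos"],s["orientation"],s["force"],s["wrist_torque"])
i=snap("top","t5.png");cv2.imwrite("pics/t5c.png",cv2.resize(i[140:215,265:395],None,fx=6,fy=6,interpolation=cv2.INTER_CUBIC))
E
```

```text
[ 0.56190531 -0.02914459  0.03424604] [ 3.12758957e+00 -2.95754521e-01  6.71590647e-04] [-1.12349666  0.24339545 -2.41886863] [ 0.03100394  0.06389712 -0.03897814]
```

View pics/t5c.png

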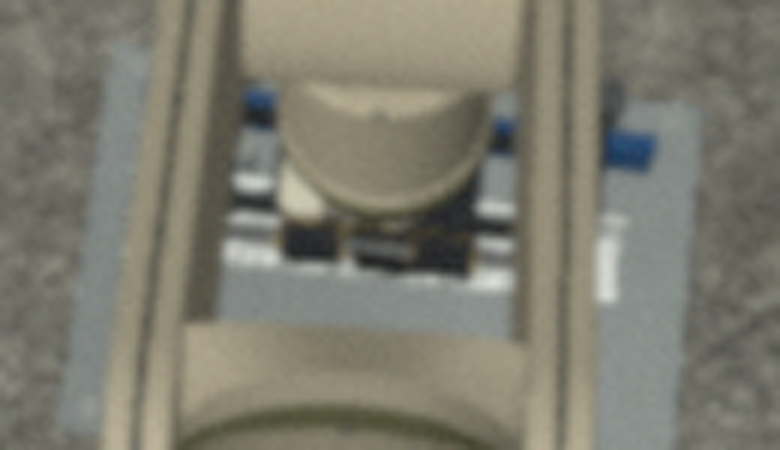

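The arm hides most of the row from above, but the blade and the rail look parallel. From here I work by force.

arm_command:
  deltas:
    - [[0.098,-0.019,0,0,0,0],[0.098,-0.019,0,0,0,0],[0.098,-0.019,0,0,0,0],[0.049,-0.009,0,0,0,0],[0.049,-0.009,0,0,0,0],[0,0,0,0,0,0]]

```text
t: 13.82
tool_pos: [0.5656, -0.0299, 0.0341]
orientation: [3.128, -0.296, -0.0]
force: [-1.2, 0.2, -3.1]
opening: 0.0281
gripper_force: 45.0
```

arm_command:
  deltas:
    - [[0.049,-0.009,0,0,0,0],[0.049,-0.009,0,0,0,0],[0,0,0,0,0,0]]

```text
t: 14.07
tool_pos: [0.5666, -0.03, 0.0341]
orientation: [-3.128, 0.296, -0.0]
force: [0.4, 0.6, -3.3]
opening: 0.0279
gripper_force: 45.0
```

arm_command:
  deltas:
    - [[0.049,-0.009,0,0,0,0],[0,0,0,0,0,0]]

```text
t: 14.23
tool_pos: [0.5671, -0.0301, 0.0341]
orientation: [3.128, -0.296, 0.0]
force: [-0.1, 0.3, -3.3]
opening: 0.0278
gripper_force: 45.0
```

arm_command:
  deltas:
    - [[0.049,-0.009,0,0,0,0],[0,0,0,0,0,0]]

```text
t: 14.4
tool_pos: [0.5676, -0.0302, 0.0342]
orientation: [3.128, -0.296, 0.0]
force: [-1.1, 0.4, -2.8]
opening: 0.0277
gripper_force: 45.0
```

arm_command:
  deltas:
    - [[0.049,-0.009,0,0,0,0],[0,0,0,0,0,0]]

```text
t: 14.57
tool_pos: [0.5681, -0.0303, 0.0341]
orientation: [-3.128, 0.296, -0.0]
force: [-0.3, 0.3, -2.2]
opening: 0.0278
gripper_force: 45.0
```

arm_command:
  deltas:
    - [[0.03,-0.006,0,0,0,0],[0,0,0,0,0,0]]

```text
t: 14.73
tool_pos: [0.5684, -0.0304, 0.0341]
orientation: [-3.128, 0.296, -0.0]
force: [-0.9, 0.7, -3.8]
opening: 0.0277
gripper_force: 45.0
```

arm_command:
  deltas:
    - [[0.03,-0.006,0,0,0,0],[0,0,0,0,0,0]]

```text
t: 14.9
tool_pos: [0.5686, -0.0304, 0.0341]
orientation: [-3.128, 0.296, -0.0]
force: [0.1, 0.6, -2.7]
opening: 0.028
gripper_force: 45.0
```

arm_command:
  deltas:
    - [[0.03,-0.006,0,0,0,0],[0,0,0,0,0,0]]

```text
t: 15.07
tool_pos: [0.5689, -0.0305, 0.0341]
orientation: [3.128, -0.296, 0.0]
force: [-1.1, 0.7, -3.5]
opening: 0.0277
gripper_force: 45.0
```

arm_command:
  deltas:
    - [[0.03,-0.006,0,0,0,0],[0.03,-0.006,0,0,0,0],[0,0,0,0,0,0]]

```text
t: 15.32
tool_pos: [0.5692, -0.0305, 0.0341]
orientation: [-3.127, 0.296, 0.001]
force: [-3.7, 1.4, -0.7]
opening: 0.028
gripper_force: 45.0
```

arm_command:
  deltas:
    - [[0.03,-0.006,0,0,0,0],[0,0,0,0,0,0]]

```text
t: 15.48
tool_pos: [0.5694, -0.0305, 0.0341]
orientation: [-3.127, 0.296, 0.002]
force: [-5.0, 1.7, -0.3]
opening: 0.0279
gripper_force: 45.0
```

arm_command:
  deltas:
    - [[0.03,-0.006,0,0,0,0],[0,0,0,0,0,0]]

```text
t: 15.65
tool_pos: [0.5694, -0.0305, 0.034]
orientation: [-3.127, 0.296, 0.002]
force: [-5.8, 1.5, 1.6]
opening: 0.0277
gripper_force: 45.0
```

arm_command:
  deltas:
    - [[0.03,-0.006,0,0,0,0],[0,0,0,0,0,0]]

```text
t: 15.82
tool_pos: [0.5694, -0.0305, 0.034]
orientation: [-3.127, 0.296, 0.003]
force: [-8.7, 1.5, 2.9]
opening: 0.0274
gripper_force: 45.0
```

Contact is made at about 8 N, but the upward force has risen by about 5 N, so the edge is rubbing down. I raise the tool slightly to relieve it.

arm_command:
  deltas:
    - [[0,0,0.02,0,0,0],[0,0,0,0,0,0]]

```text
t: 15.98
tool_pos: [0.5694, -0.0306, 0.034]
orientation: [-3.127, 0.296, 0.003]
force: [-7.0, 2.4, 0.4]
opening: 0.0279
gripper_force: 45.0
```

arm_command:
  deltas:
    - [[0,0,0.02,0,0,0],[0,0,0,0,0,0]]

```text
t: 16.15
tool_pos: [0.5694, -0.0305, 0.034]
orientation: [-3.127, 0.296, 0.003]
force: [-6.3, 1.2, -0.5]
opening: 0.0279
gripper_force: 45.0
```

```bash
python3 - <<'E'
from meas import *
s=monitor.read_state();print(s["tool_pos"],s["orientation"],s["force"],s["wrist_torque"])
i=snap("side","s6.png");cv2.imwrite("pics/s6c.png",cv2.resize(i[160:270,300:420],None,fx=5,fy=5,interpolation=cv2.INTER_CUBIC))
E
```

```text
[ 0.56939568 -0.03053935  0.03400218] [-3.12738558  0.29607855  0.00324293] [-6.32158077  1.18507801 -0.46499797] [ 0.1746183   0.98767113 -0.40157894]
```

View pics/s6c.png

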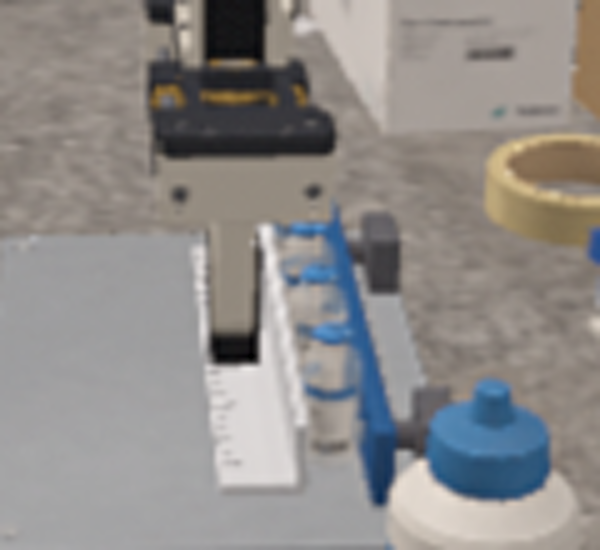

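The row sits between the blade and the rail, with the near bottle at crop (328,400). The wrist moment (-0.40 against -0.04 N m free) means the right end carries the load. I turn clockwise slightly to even it out.

arm_command:
  deltas:
    - [[0,0,0,0,0,-0.2],[0,0,0,0,0,0]]

```text
t: 16.37
tool_pos: [0.5694, -0.0306, 0.034]
orientation: [-3.127, 0.301, 0.003]
force: [-4.7, 1.2, -0.6]
opening: 0.0281
gripper_force: 45.0
```

```bash
cat > st.py <<'E'
from h import *
s=monitor.read_state();f=s["force"];print(s["t"],s["tool_pos"].round(5),s["orientation"].round(4),"F",np.round(f,2),"push",round(-(f[0]*.981-f[1]*.192),2),"T",s["wrist_torque"].round(3))
E
python3 st.py
```

```text
16.3667 [ 0.56941 -0.03055  0.034  ] [-3.1269  0.3015  0.0032] F [-4.71  1.24 -0.65] push 4.86 T [ 0.229  0.976 -0.08 ]
```

arm_command:
  deltas:
    - [[0,0,0,0,0,-0.2],[0,0,0,0,0,0]]

```text
t: 16.53
tool_pos: [0.5694, -0.0305, 0.034]
orientation: [-3.126, 0.306, 0.003]
force: [-5.0, 1.9, -1.1]
opening: 0.0277
gripper_force: 45.0
```

```bash
python3 st.py
```

```text
16.5333 [ 0.56945 -0.03054  0.034  ] [-3.1265e+00  3.0650e-01  3.1000e-03] F [-4.97  1.87 -1.11] push 5.24 T [0.34  0.934 0.151]
```

arm_command:
  deltas:
    - [[0.03,-0.006,0.01,0,0,0.1],[0,0,0,0,0,0]]

```text
t: 16.7
tool_pos: [0.5694, -0.0306, 0.034]
orientation: [-3.127, 0.303, 0.004]
force: [-5.6, 1.2, -0.6]
opening: 0.0279
gripper_force: 45.0
```

```bash
python3 st.py
```

```text
16.7 [ 0.56945 -0.03056  0.03399] [-3.1267  0.3034  0.0042] F [-5.61  1.15 -0.6 ] push 5.73 T [0.276 1.108 0.   ]
```

arm_command:
  deltas:
    - [[0.03,-0.006,0.015,0,0,0],[0,0,0,0,0,0]]

```text
t: 16.87
tool_pos: [0.5695, -0.0306, 0.034]
orientation: [-3.127, 0.304, 0.005]
force: [-6.6, 1.4, -0.9]
opening: 0.0277
gripper_force: 45.0
```

```bash
python3 st.py
```

```text
16.8667 [ 0.56953 -0.0306   0.03402] [-3.1267  0.3037  0.0049] F [-6.6   1.43 -0.85] push 6.75 T [ 0.268  1.263 -0.003]
```

arm_command:
  deltas:
    - [[0.03,-0.006,0.015,0,0,0],[0.02,-0.004,0.01,0,0,0],[0,0,0,0,0,0]]

```text
t: 17.12
tool_pos: [0.5696, -0.0306, 0.0341]
orientation: [-3.127, 0.304, 0.006]
force: [-7.8, 1.5, 0.0]
opening: 0.028
gripper_force: 45.0
```

```bash
python3 st.py
```

```text
17.1167 [ 0.56961 -0.03062  0.03406] [-3.1266  0.3036  0.0063] F [-7.84  1.51  0.02] push 7.99 T [ 0.347  1.457 -0.007]
```

arm_command:
  deltas:
    - [[0,0,0,0,0,0]]

```text
t: 17.2
tool_pos: [0.5696, -0.0306, 0.0341]
orientation: [-3.127, 0.304, 0.006]
force: [-8.1, 1.4, -0.0]
opening: 0.0275
gripper_force: 45.0
```

```bash
python3 st.py
```

```text
17.2 [ 0.56965 -0.03059  0.03408] [-3.1266  0.3036  0.0062] F [-8.09  1.37 -0.04] push 8.2 T [ 0.334  1.464 -0.017]
```

arm_command:
  deltas:
    - [[0.02,-0.004,0.02,0,0,0],[0,0,0,0,0,0],[0,0,0,0,0,0],[0,0,0,0,0,0],[0,0,0,0,0,0],[0,0,0,0,0,0],[0,0,0,0,0,0],[0,0,0,0,0,0],[0,0,0,0,0,0]]

```text
t: 17.95
tool_pos: [0.5697, -0.0306, 0.0341]
orientation: [-3.127, 0.304, 0.007]
force: [-8.7, 2.2, -0.6]
opening: 0.0277
gripper_force: 45.0
```

```bash
python3 - <<'E'
import st
from meas import *
i=cv2.imread("pics/s6.png")
i=snap("side","s7.png");hsv=cv2.cvtColor(i,cv2.COLOR_BGR2HSV);H,S,V=[hsv[...,k].astype(int) for k in range(3)]
roi=np.zeros(H.shape,bool);roi[150:275,330:400]=1
o=np.array([.6168,-.0401]);X=np.array([.981,-.192]);Y=np.array([.192,.981])
for st_,c,m in blobs(roi&(S>100)&(H>95)&(H<130),6):
    p=ray("side",*c,.067)[:2]-o; print(st_,c.round(1),"rail frame",(p@X).round(4),(p@Y).round(4))
E
```

```text
17.95 [ 0.56966 -0.03063  0.0341 ] [-3.1266  0.3037  0.0067] F [-8.66  2.18 -0.61] push 8.91 T [0.328 1.502 0.039]
[358 203  22  58 299] [371.  230.9] rail frame -0.0039 -0.1049
[362 237   9   3  11] [366.5 238.4] rail frame -0.0163 -0.1353
[385 236  15  24 263] [393.3 248.4] rail frame 0.0298 -0.1754
[378 271   4   4  10] [379. 273.] rail frame -0.0081 -0.2568
```

The tool moved 0.21 mm for a 3.2 N rise, about 15 N/mm, which matches the sprung rail giving. It has been held for 0.75 s, so I draw back 3 cm.

arm_command:
  deltas:
    - [[-0.1,0.02,0,0,0,0],[-0.1,0.02,0,0,0,0],[-0.2,0.04,0,0,0,0],[-0.3,0.06,0,0,0,0],[-0.4,0.08,0,0,0,0],[-0.5,0.1,0,0,0,0],[-0.5,0.1,0,0,0,0],[-0.5,0.1,0,0,0,0],[-0.4,0.08,0,0,0,0],[-0.2,0.04,0,0,0,0],[0,0,0,0,0,0],[0,0,0,0,0,0]]

```text
t: 19.0
tool_pos: [0.5397, -0.0246, 0.0354]
orientation: [3.127, -0.304, 0.001]
force: [1.0, 0.1, -2.0]
opening: 0.0273
gripper_force: 45.0
```

arm_command:
  deltas:
    - [[0,0,-0.1,0,0,0],[0,0,-0.05,0,0,0],[0,0,0,0,0,0]]

```text
t: 19.25
tool_pos: [0.5397, -0.0247, 0.0336]
orientation: [-3.127, 0.304, 0.0]
force: [-0.8, -0.3, -2.7]
opening: 0.028
gripper_force: 45.0
```

arm_command:
  deltas:
    - [[0,0,-0.05,0,0,0],[0,0,0,0,0,0]]

```text
t: 19.42
tool_pos: [0.5397, -0.0246, 0.0331]
orientation: [-3.127, 0.304, 0.0]
force: [-0.1, -0.2, -3.0]
opening: 0.0278
gripper_force: 45.0
```

arm_command:
  deltas:
    - [[0,0,-0.03,0,0,0],[0,0,0,0,0,0]]

```text
t: 19.58
tool_pos: [0.5396, -0.0246, 0.0329]
orientation: [-3.127, 0.304, 0.0]
force: [0.1, 0.2, -2.4]
opening: 0.0278
gripper_force: 45.0
```

arm_command:
  deltas:
    - [[0,0,-0.04,0,0,0],[0,0,0,0,0,0]]

```text
t: 19.75
tool_pos: [0.5396, -0.0246, 0.0325]
orientation: [-3.127, 0.304, 0.0]
force: [-0.1, 0.3, -2.2]
opening: 0.0279
gripper_force: 45.0
```

arm_command:
  deltas:
    - [[0,0,-0.03,0,0,0],[0,0,0,0,0,0]]

```text
t: 19.92
tool_pos: [0.5396, -0.0246, 0.0322]
orientation: [3.127, -0.304, -0.0]
force: [-0.1, 0.2, -2.7]
opening: 0.0278
gripper_force: 45.0
```

arm_command:
  deltas:
    - [[0,0,-0.03,0,0,0],[0,0,0,0,0,0]]

```text
t: 20.08
tool_pos: [0.5397, -0.0246, 0.0321]
orientation: [3.127, -0.304, -0.0]
force: [-2.1, -0.0, 1.6]
opening: 0.0276
gripper_force: 45.0
```

It has touched down. I open and rise clear.

arm_command:
  deltas:
    - [[0,0,0,0,0,0],[0,0,0,0,0,0],[0,0,0,0,0,0],[0,0,0,0,0,0],[0,0,0,0,0,0],[0,0,0,0,0,0],[0,0,0,0,0,0],[0,0,0,0,0,0]]
  gripper: 0.3

```text
t: 20.75
tool_pos: [0.5397, -0.0246, 0.0319]
orientation: [-3.127, 0.304, -0.0]
force: [-0.3, 0.3, -0.1]
opening: 0.0602
gripper_force: 0.0
```

arm_command:
  deltas:
    - [[0,0,0.5,0,0,0],[0,0,1,0,0,0],[0,0,1.5,0,0,0],[0,0,2,0,0,0],[0,0,2,0,0,0],[0,0,2,0,0,0],[0,0,2,0,0,0],[0,0,2,0,0,0],[0,0,2,0,0,0],[0,0,1,0,0,0],[0,0,0,0,0,0]]

```text
t: 21.67
tool_pos: [0.5416, -0.0249, 0.1959]
orientation: [3.127, -0.304, 0.009]
force: [-0.1, 0.4, 0.4]
opening: 0.0605
gripper_force: 0.0
```

arm_command:
  deltas:
    - [[-1,2,0,0,0,0],[-1,3,0,0,0,0],[-1,3,0,0,0,0],[-1,3,0,0,0,0],[-1,3,0,0,0,0],[-1,3,0,0,0,0],[-1,3,0,0,0,0],[-1,3,0,0,0,0],[-1,3,0,0,0,0],[-1,3,0,0,0,0],[0,1,0,0,0,0],[0,0,0,0,0,0]]

```text
t: 22.67
tool_pos: [0.4385, 0.2772, 0.1908]
orientation: [3.127, -0.299, -0.002]
force: [0.3, -0.6, -0.5]
opening: 0.06
gripper_force: 0.0
```

```bash
python3 - <<'E'
import st
from meas import *
a=snap("top","t8.png")[135:225,270:390];b=snap("side","s8.png")[160:280,290:410]
a=cv2.resize(a,(520,390),interpolation=cv2.INTER_CUBIC);b=cv2.resize(b,(280,280),interpolation=cv2.INTER_CUBIC)
o=np.zeros((390,800,3),np.uint8);o[:,:520]=a;o[:280,520:]=b;cv2.imwrite("pics/f8.png",o)
E
```

```text
22.6667 [0.43854 0.27718 0.19079] [ 3.127e+00 -2.987e-01 -2.100e-03] F [ 0.3 -0.6 -0.5] push -0.41 T [-0.022  0.02  -0.039]
```

View pics/f8.png

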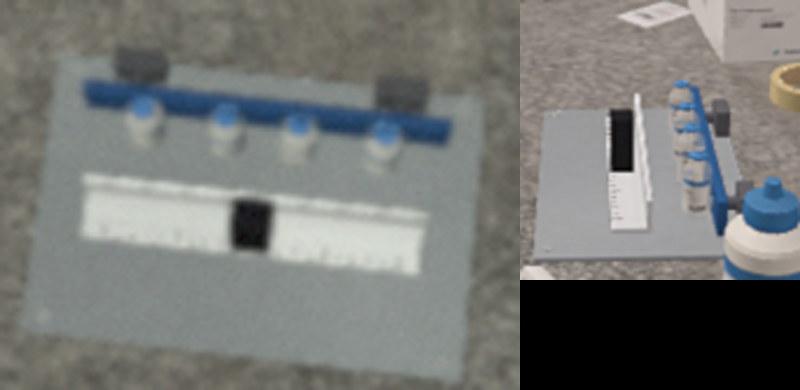

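```bash
python3 - <<'E'
from meas import *
i=cv2.imread("pics/top0.png")
for n in ("t8.png",):
    i=cv2.imread("pics/"+n); a=cv2.resize(i[135:225,270:390],None,fx=8,fy=8,interpolation=cv2.INTER_CUBIC)
    hsv=cv2.cvtColor(a,cv2.COLOR_BGR2HSV);H,S,V=[hsv[...,k].astype(int) for k in range(3)]
    o=np.array([.6168,-.0401]);t=-.195;X=np.array([np.cos(t),np.sin(t)]);Y=np.array([-np.sin(t),np.cos(t)])
    # rail back top edge
    m=(S>120)&(H>95)&(H<130); pts=[]
    for u in range(150,830,20):
        v=np.flatnonzero(m[:260,u]); 
        if len(v): pts.append(ray("top",270+(u+.5)/8-.5,135+(v[0]+.5)/8-.5,.044)[:2])
    pts=np.array(pts);k=np.polyfit(pts[:,1],pts[:,0],1);print("rail",k,"yaw",-np.arctan(k[0]))
    for thr in(170,185,200):
      for s,c,mm in blobs((V>thr)&(S>70)&(H>95)&(H<125),60):
        p=ray("top",270+(c[0]+.5)/8-.5,135+(c[1]+.5)/8-.5,.068)[:2]
        print(thr,s[4],p.round(4),"dist behind rail back edge mm",((np.polyval(k,p[1])-p[0])*np.cos(np.arctan(k[0]))*1000).round(1))
E
```

```text
rail [0.19623752 0.63451464] yaw -0.1937751909389912
170 118 [0.6195 0.0409] dist behind rail back edge mm 22.7
```

```bash
python3 - <<'E'
from meas import *
i=cv2.imread("pics/t8.png"); a=cv2.resize(i[135:225,270:390],None,fx=8,fy=8,interpolation=cv2.INTER_CUBIC)
hsv=cv2.cvtColor(a,cv2.COLOR_BGR2HSV);H,S,V=[hsv[...,k].astype(int) for k in range(3)]
k=[.19623752,.63451464]
def D(c,z): p=ray("top",270+(c[0]+.5)/8-.5,135+(c[1]+.5)/8-.5,z)[:2]; return p.round(4),((np.polyval(k,p[1])-p[0])*.981*1000).round(1)
for thr in(140,150,160):
  for s,c,mm in blobs((V>thr)&(S>70)&(H>95)&(H<125),60): print(thr,s[4],*D(c,.068))
# white body front edge low: brightest columns
for s,c,mm in blobs((V>165)&(S<45),150): print("white",s,*D(c,.05))
E
```

```text
140 1157 [0.6217 0.04  ] 20.3
140 1087 [ 0.6111 -0.0129] 20.5
140 869 [ 0.6005 -0.0601] 21.8
140 1266 [ 0.5912 -0.1165] 20.0
150 907 [0.6209 0.0401] 21.0
150 614 [ 0.609  -0.0123] 22.7
150 616 [ 0.5995 -0.0599] 22.9
150 735 [ 0.5891 -0.1161] 22.2
160 542 [0.62   0.0407] 22.1
160 331 [ 0.6078 -0.012 ] 23.9
160 285 [ 0.5981 -0.0594] 24.3
160 381 [ 0.5871 -0.1164] 24.1
white [239 220  29  22 375] [0.6153 0.0458] 27.7
white [396 233  29  22 362] [ 0.6055 -0.0095] 26.6
white [526 248  36  26 625] [ 0.596  -0.0573] 26.8
white [682 264  33  26 508] [ 0.5854 -0.112 ] 26.6
white [  149   320   313   148 32324] [0.5542 0.0366] 85.9
white [  493   358   296   153 33717] [ 0.5295 -0.087 ] 86.3
```

All four bottles are within about 1.5 mm of each other and at the expected 22.5 mm from the rail's back edge, so they are flush. I hand in.

```bash
python3 -c "
from plant import ticket
print(ticket.close_job())"
```

```text
the job is handed in; nothing more can be done
None
```

I handed the job in at about 23 s of the 64 s allowed, but the hand-in returned no verdict. My last measurements put all four bottles standing flush against the rail. I pressed them evenly for 0.75 s, with about 8–9 N read at the wrist, and the straightedge lies flat about 3 cm clear of them.

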